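# Spring the guard rail into the spice rack

## Task

Refit the sprung guard rail across the front of the spice rack: gently press its plunger end against the groove of the tall bracket, so that the rail shortens and its stub passes inside the short bracket, slide it down and let it spring out so that both ends sit in the brackets' recesses. Let go of it, do not force it, and leave the jars and other loose things where they stand.

Things in the scene. Friction and masses are not known exactly. Their poses are not given: they have to be found in the camera images.
- rail: Guard rail: plain aluminium square tube 20 x 20 mm, 200 mm long, lying on the worktop, 0.23 kg. Origin on its axis in the tube's middle; y along the tube, z up. A 12 mm round steel pin with a domed tip stands out of each end: at -y a fixed stub, tip 118 mm from the origin; at +y the longer sprung plunger, tip 134 mm from the origin when out. Gripped, it tips 1 degree as a pin slides.
- plunger (a joint): How far the plunger pin is pressed into the rail, m: 0 out, 0.031 its hard stop. The spring pushes with 2.5 N at 0 and 250 N/m more (9.3 N at 0.027). On the groove floor it must read about 0.027 to 0.031 for the stub to clear the short bracket; in its recess with the stub home about 0.006.
- rack: Spice rack, fixed: oak base 150 (x) x 300 (y) x 10 mm, end posts 160 mm (left) and 100 mm (right) high at its front, each carrying an aluminium bracket. Origin under the base's middle, x to its back, y to its left seen from the robot, z up. With both pins home the rail's origin is at x = -50, y = -3 mm and its y points along the rack's y. Rail and rack must never press each other with over 25 N.
- tall_face (a point): Point on the worktop right below the middle of the tall (left) bracket's face, which looks to the rack's -y. Its recess, 18 mm wide, 16 high, 14 deep, has its centre 62 to 102 mm above this point: clamped anew each time, not reported, to be felt. Bracket top 84 mm above that centre. An open-topped groove 18 mm wide, 4 deep runs down to the recess's lower edge, a ledge where the pin lands.
- short_face (a point): Point on the worktop right below the middle of the short (right) bracket's plain face, which looks to the rack's +y, 222 mm from the tall one's. Its recess, 18 mm wide, 16 high, 10 deep, is as high above the worktop as the tall bracket's; the bracket's top is only 14 mm above the recess centre. The line between the recesses is parallel to the rack's y, 50 mm before its origin.
- spice_tin_d: Red and black spice tin, 55 mm wide, 72 mm high, standing in the rack at its left, axis 80 mm behind the rail's line; origin under its centre. To be left alone.
- jam_b: Jam jar with a checked lid, 68 mm wide, 75 mm high, in the middle of the rack, axis 76 mm behind the rail's line; origin under its centre. To be left alone.
- spice_tin_e: Pink spice tin, 55 mm wide, 72 mm high, in the rack at its right; origin under its centre. To be left alone.
- cutter_a: Fluted metal pastry cutter, 68 mm wide, 32 mm high, on the worktop in front of the rack; origin under its centre. To be left alone.
- garlic: Garlic bulb, 60 mm, on the worktop; origin under its centre. To be left alone.

How it is judged:
On the way, in this order (a step that is already met when the one before it is completed fails the run):
1. the rail is lifted clear of the worktop (height (world z) of rail above 0.05 m), for 0.1 s.
2. the rail is shortened against the rack: plunger pressed in more than 14 mm while rail and rack touch (value of joint plunger above 0.014 m and contact force between rail and rack above 1 N), for 0.1 s.
At the end, for the whole second after the job is handed in: The rail is at rest, released, both pins in their recesses: within 4 mm of home along the rack's y and 6 mm along x, 50 to 110 mm above the rack's underside, within 0.04 rad of the rack's y, plunger reading 2 to 10 mm (possible only with both pins in) (value of joint plunger between 0.002 and 0.01 m and y of rail in the frame of rack between -0.007 and 0.001 m and x of rail in the frame of rack between -0.056 and -0.044 m and z of rail in the frame of rack between 0.05 and 0.11 m and angle between the y axis of rail and the y axis of rack, either way round below 0.04 rad and linear speed of rail below 0.02 m/s); the robot touches nothing.
It fails at once if rail and rack press on each other with more than 25 N (contact force between rail and rack above 25 N).
It fails at once if a jar in the rack, the cutter or the garlic is moved more than 20 mm (distance of any of spice_tin_d, jam_b, spice_tin_e, cutter_a, garlic from where it was at the start of the episode above 0.02 m).
It also fails if it takes over 51 s, if anything falls off the work surface, if the arm or the gripper's body presses on something with over 40 N, if the wrist force passes 120 N, or if a joint passes its speed limit or range.

## Robot

A 6-joint arm with a two-finger parallel gripper is mounted at the origin on the work surface; the furniture and walls round the work are solid. World frame = base frame: x ahead of the robot, y to its left, z up, the work surface at z = 0. Lengths are in m, angles in rad, forces in N, time in s.
With the tool pointing down it reaches from about 0.3 to 0.875 m from the base axis. Payload 6.4 kg.
Tool frame: the origin (TCP) lies midway between the tips of the shut fingers; the grasp point (between the pads) lies 19 mm behind it (grasp_offset is the distance from the TCP to the grasp point, in m); z points along the fingers, y is the line along which they close (so a half turn about z gives the same grasp; the last joint's range is limited). The gripper opens to 85 mm and grips with 20 to 120 N. Pads are 22 mm wide; open, the fingers measure 114 mm over their backs; the gripper's body (76 mm by 85 mm) begins 54 mm behind the grasp point. The pads swing forward as they close: fully open they stand 13 mm farther back than shut.
Start: joints at [-1.349, 0.181, 1.607, -0, 1.354, -0.206], TCP at [0.239, -0.523, 0.231] pointing down, gripper open.
Joint ranges: [-2.99, 2.99], [-0.89, 2.07], [0.3, 2.58], [-1.14, 4.28], [0, 2.63], [-3.12, 3.12]. Speed limits (rad/s): [2.57, 2.57, 3.01, 3.14, 3.14, 3.14].

## Interface

Orientations are given as a unit quaternion [w, x, y, z].
In Python, from bench import * gives the robot as it stands. The module is installed in compiled form; this text tells all that it offers.
- The arm moves only by the tool servo_tool, never from a script. Its argument "commands" is text: rows parted by semicolons, each of 7 numbers parted by spaces: the turn, a rotation vector about the tool's x, y, z in rad, then the shift along the tool's x, y, z in mm, then the opening, from 0 (shut) to 1 (fully open). In form: wx wy wz dx dy dz claw; .... A call has 1 to 5 rows; each row shifts and turns the commanded pose from where the row before left it, along the tool's axes as they then stand; what a row does not reach is not made up. A row lasts 1/8 s, in which the tool goes at most 62.5 mm and 10.7 degrees, less where a joint would pass 70% of its speed; a pose out of reach is approached as far as the arm can. A call with a gripper value outside its range is refused whole. The fingers move at their own pace and stop on an object; the grip force is fixed at half the most. Time passes only in rows, so rows that do not move let the fingers close. It gives the time, the measured TCP pose, the force, the opening and the grip force at its end, in the units of the state.
- get_obs(): the state, without advancing time (a new reading comes with each control period).
- camera(name): name is "scene" or "side" or "wrist"; returns the picture (384x512x3 uint8, blue, green, red); there is no depth.
- calibration(name): a dict with "fx", "fy", "cx", "cy" (pixels), "k1" (the pictures are not rectified: a ray, as slopes to the right and down, at radius r is drawn at 1 + k1 r^2 times it, then the intrinsics apply), "R" (3x3) and "t" (3): a world point X has camera coordinates R X + t. Camera axes: x right, y down, z forward; pixel columns grow to the right and rows downward; lengths in m; the calibration is good to about 2 mm. A picture is of the moment at which its call begins: read the wrist's pose just before it. calibration takes no time and is no camera call; for the wrist camera it gives the pose at the moment of the call.
- hand_in(): hands the job in; it is judged then, once.
The state is a dict: "time_s": time; "q": joint angles; "dq": joint speeds; "joint_efforts": joint torques, N m; "eef_pos": TCP position; "eef_rot": TCP orientation; "wrist_force": force on the tool from outside, world axes, zero at the start; "torque": the same for the moment, N m; "opening": opening from 0.0 (shut) to 1.0 (fully open); "grasp_force": force on a finger pad.
Only numpy, scipy, OpenCV 4.12 (cv2) and the standard library are available. Lean on these libraries where they do the work, as an engineer would, in place of code of your own. Each camera call takes 0.05 s, during which the arm holds its last target. There are 200 camera calls.

## Working session

There is one attempt and no reset: what is moved stays moved. The work goes in short steps, Python scripts to look and compute and a tool call to move; the robot and the scene stay as the last step left them, time stands still between calls to the robot, and variables do not carry over. Pictures are saved under pics/ and viewed, at most 10 in all, crops included, and the job is handed in when it is done.

Besides the shell and the picture viewer there is one more tool, called after "Emit:" by a JSON object that holds its "method" and its "body". servo_tool: Moves the arm, as the interface text tells. Its arguments: {"type":"object","properties":{"commands":{"type":"string"}},"required":["commands"]}

```bash
mkdir -p pics; cat > h.py <<'E'
import numpy as np, cv2
from bench import *
def ray(c,u,v):
    x,y=(u-c['cx'])/c['fx'],(v-c['cy'])/c['fy']
    a,b=x,y
    for _ in range(20):
        s=1+c['k1']*(a*a+b*b); a,b=x/s,y/s
    R=np.array(c['R']);t=np.array(c['t'])
    return -R.T@t, R.T@np.array([a,b,1.])
def plane(c,u,v,z):
    o,d=ray(c,u,v); return o+d*(z-o[2])/d[2]
def proj(c,X):
    p=np.array(c['R'])@np.array(X)+np.array(c['t']); a,b=p[:2]/p[2]
    s=1+c['k1']*(a*a+b*b); return c['fx']*a*s+c['cx'],c['fy']*b*s+c['cy']
def tri(c1,p1,c2,p2):
    o1,d1=ray(c1,*p1);o2,d2=ray(c2,*p2)
    s=np.linalg.lstsq(np.c_[d1,-d2],o2-o1,rcond=None)[0]
    a,b=o1+s[0]*d1,o2+s[1]*d2
    return (a+b)/2,np.linalg.norm(a-b)
E
python3 - <<'E'
from h import *
o=get_obs();print(o)
ims=[]
for n in ["scene","side","wrist"]:
    im=camera(n);cv2.imwrite(f'pics/{n}0.png',im);c=calibration(n)
    print(n,c['fx'],-np.array(c['R']).T@np.array(c['t']),np.array(c['R'])[2])
    if n!="wrist": cv2.imwrite(f'pics/{n}0b.png',cv2.resize(im,(800,600),interpolation=cv2.INTER_CUBIC))
E
```

```text
{'time_s': 0.0, 'q': array([-1.34931011e+00,  1.81559061e-01,  1.60802989e+00,  5.55469721e-06,
        1.35381099e+00, -2.06309296e-01]), 'dq': array([-0.00046577,  0.00044254,  0.00018205,  0.00228297,  0.00056472,
       -0.00117279]), 'joint_efforts': array([-5.64927382e-05, -4.44870007e+01, -3.51338804e+01, -3.59056066e-04,
        8.95267760e-03, -1.18990121e-05]), 'eef_pos': array([ 0.2384331 , -0.5226104 ,  0.23036346]), 'eef_rot': array([-9.03637846e-04,  9.77210689e-01,  2.12269762e-01, -4.14559451e-06]), 'wrist_force': array([-0.38658329, -0.96103647,  0.50157507]), 'torque': array([ 0.02017896, -0.01692772, -0.01648015]), 'grasp_force': 0.0, 'opening': 1.0005536183519599}
scene 382.39880224450087 [ 0.26591547 -0.63536331  0.82362022] [ 0.28605474  0.59348426 -0.7522959 ]
side 447.57024252982336 [-0.24503932 -0.76326172  0.57737851] [ 0.649628    0.61028938 -0.45335453]
wrist 289.3264615213229 [ 0.30102727 -0.49409585  0.37464298] [-0.24454291 -0.11048239 -0.96332362]
```

View pics/scene0b.png

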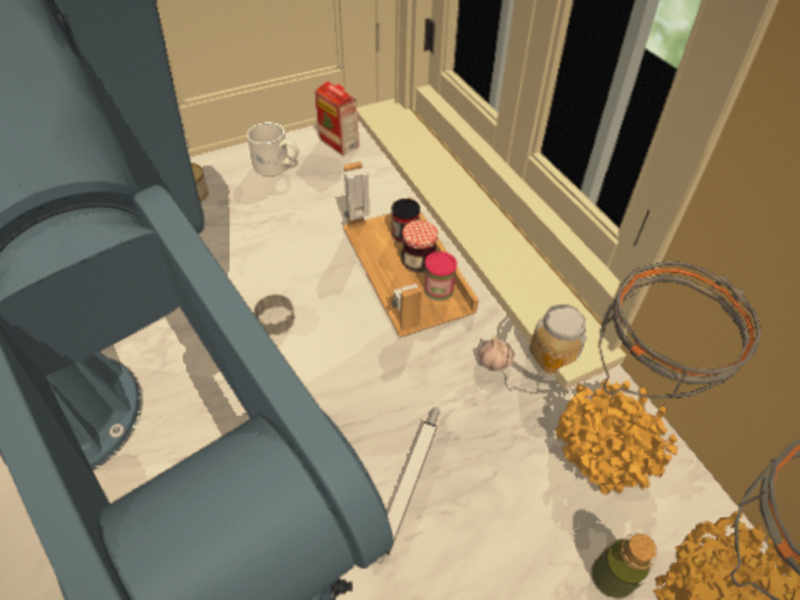

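View pics/side0b.png

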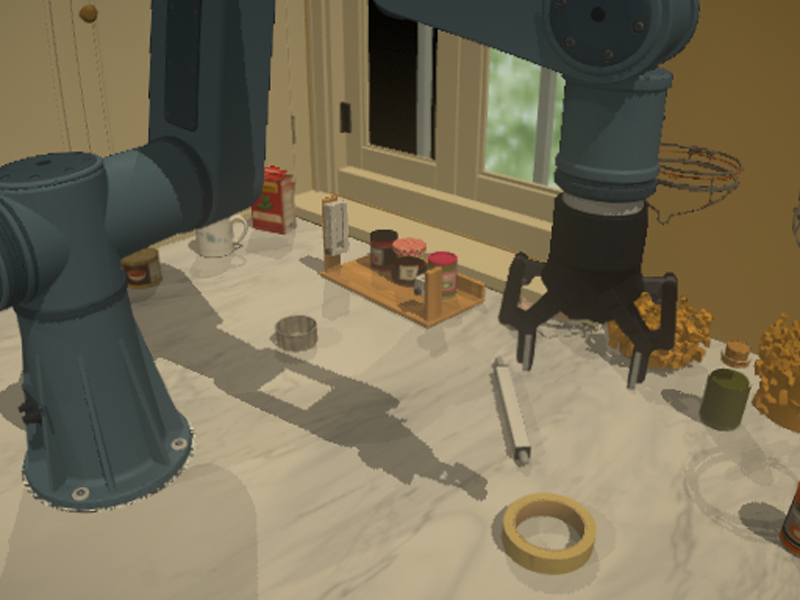

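The scene and side pictures (800x600) show the rack with its tall post at scene (357,192) / side (335,230) and its short post at (405,305) / (432,290). The rail lies at side (497,362)-(522,458), with its far end at scene (433,412). I'll zoom in on these.

```bash
python3 - <<'E'
import cv2,numpy as np
s=cv2.imread('pics/scene0.png');d=cv2.imread('pics/side0.png');w=cv2.imread('pics/wrist0.png')
z=lambda im,x,y,ww,hh:cv2.resize(im[y:y+hh,x:x+ww],(400,300),interpolation=cv2.INTER_CUBIC)
# scene rack x210..310,y100..220 ; side
A=z(s,205,95,160,120);B=z(d,195,115,133,100);C=z(d,280,215,120,90);D=z(w,0,0,512,384)
cv2.imwrite('pics/comp.png',np.vstack([np.hstack([A,B]),np.hstack([C,D])]))
E
```

```text
(no output)
```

View pics/comp.png

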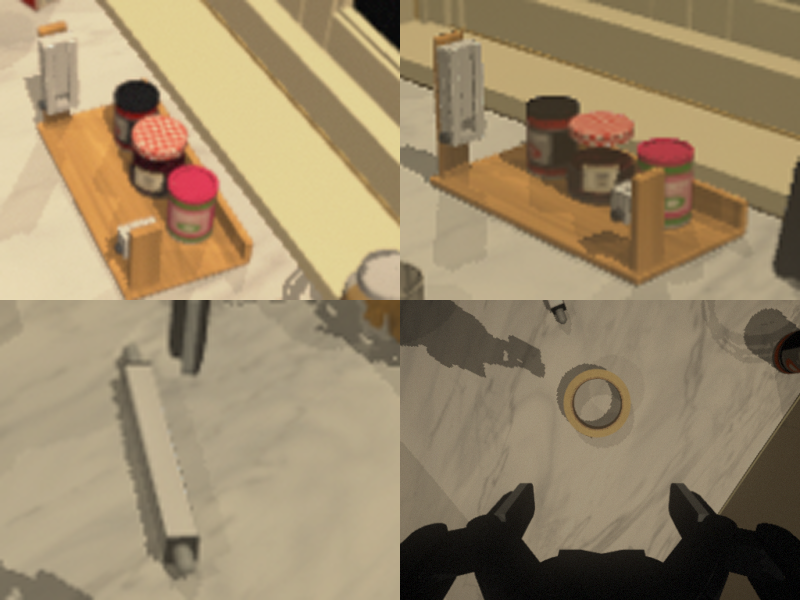

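```bash
python3 - <<'E'
from h import *
np.set_printoptions(precision=4,suppress=True)
S,D,W=[calibration(n) for n in("scene","side","wrist")]
s=lambda x,y:(205+x/2.5,95+y/2.5); d=lambda x,y:(195+x/3.0075,115+y/3.0); r=lambda x,y:(280+x/3.333,215+y/3.333)
print('FL',plane(S,*s(38,125),.01),plane(D,*d(33,180),.01))
print('FR',plane(S,*s(130,294),.01),plane(D,*d(237,275),.01))
print('BR',plane(S,*s(250,258),.01),plane(D,*d(345,228),.01))
print('tallpost top-left',tri(S,s(38,30),D,d(36,36)))
print('tallbr top-right',tri(S,s(75,37),D,d(80,44)))
print('shortpost top FR',tri(S,s(133,238),D,d(232,180)))
print('shortpost top BR',tri(S,s(160,224),D,d(263,168)))
print('rail far tube end top L,R',plane(D,*r(125,65),.02),plane(D,*r(150,60),.02))
print('near',plane(D,*r(163,240),.02),plane(D,*r(198,237),.02))
print('tips far',plane(D,*r(131,47),.01),plane(D,*r(180,274),.01))
print('scene far tip',plane(S,434/1.5625,410/1.5625,.01),'tube end',plane(S,420/1.5625,420/1.5625,.02),plane(S,437/1.5625,425/1.5625,.02))
print('wrist near tip',plane(W,163*1.28,24*1.28,.01),plane(W,160*1.28,8*1.28,.01))
E
```

```text
FL [0.5596 0.2127 0.01  ] [0.5543 0.2037 0.01  ]
FR [ 0.5489 -0.0769  0.01  ] [ 0.5453 -0.0808  0.01  ]
BR [ 0.6914 -0.0877  0.01  ] [ 0.6857 -0.0933  0.01  ]
tallpost top-left (array([0.5643, 0.201 , 0.1625]), np.float64(0.0013572767095719478))
tallbr top-right (array([0.604 , 0.184 , 0.1498]), np.float64(0.005731767045706369))
shortpost top FR (array([ 0.5522, -0.0696,  0.0951]), np.float64(0.004962235924047005))
shortpost top BR (array([ 0.5847, -0.0721,  0.0991]), np.float64(0.0035102989835410396))
rail far tube end top L,R [ 0.4994 -0.2578  0.02  ] [ 0.5169 -0.2668  0.02  ]
near [ 0.3575 -0.3914  0.02  ] [ 0.3739 -0.4052  0.02  ]
tips far [ 0.5358 -0.2371  0.01  ] [ 0.3491 -0.4106  0.01  ]
scene far tip [ 0.5287 -0.2356  0.01  ] tube end [ 0.4982 -0.2469  0.02  ] [ 0.5176 -0.2654  0.02  ]
wrist near tip [ 0.3538 -0.4085  0.01  ] [ 0.3708 -0.3971  0.01  ]
```

The rail measures 199 mm long, centred at (0.437,-0.329). Its y axis is at about 44°, and the plunger (133 mm from the centre) is the far end. The rack faces its x axis at a yaw of roughly -3°. I'll start by moving over the rail.

Emit:
{"method": "servo_tool", "body": {"commands": "0 0 -0.1735 0 0 0 1;0 0 -0.1735 0 0 0 1;0 0 0 55 0 0 1;0 0 0 56 0 0 1;0 0 0 56 0 0 1"}}

```text
time_s: 0.78
eef_pos: [0.3587, -0.4051, 0.231]
eef_rot: [-0.0, 0.926, 0.377, 0.0]
wrist_force: [0.7, 0.5, -0.3]
opening: 1.006
grasp_force: 0.0
```

Emit:
{"method": "servo_tool", "body": {"commands": "0 0 0 55 0 0 1;0 0 0 55 0 0 1;0 0 0 0 0 50 1;0 0 0 0 0 50 1;0 0 0 0 0 0 1"}}

```text
time_s: 1.4
eef_pos: [0.4342, -0.3264, 0.1272]
eef_rot: [-0.005, 0.926, 0.378, -0.002]
wrist_force: [-0.4, 0.4, 0.1]
opening: 1.0
grasp_force: 0.0
```

```bash
python3 - <<'E'
from h import *
o=get_obs();print(o['time_s'],o['eef_pos'],o['eef_rot'])
W=calibration("wrist");im=camera("wrist");cv2.imwrite('pics/w1.png',im)
import pickle;pickle.dump((W,o),open('w1.pkl','wb'))
for n in("scene","side"):cv2.imwrite(f'pics/{n}1.png',camera(n))
E
```

```text
1.4 [ 0.43419402 -0.32640128  0.12719728] [-0.004536    0.92581446  0.37794808 -0.00150589]
```

View pics/w1.png

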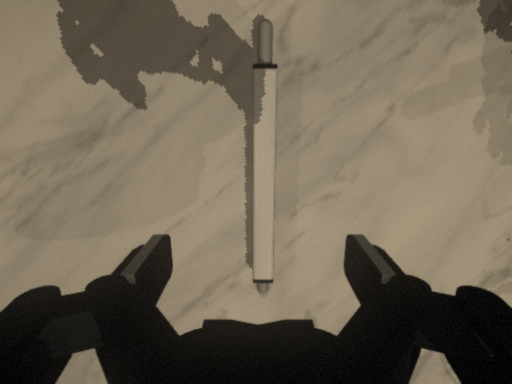

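The wrist picture shows the rail aligned with the tool: plunger tip at (265,18), tube ends at about (265,66) and (263,281), stub tip at (263,293).

```bash
python3 - <<'E'
from h import *
import pickle
from scipy.spatial.transform import Rotation as Ro
W,o=pickle.load(open('w1.pkl','rb'))
q=o['eef_rot'];R=Ro.from_quat([q[1],q[2],q[3],q[0]])
f=lambda u,v,z:R.inv().apply(plane(W,u,v,z)-o['eef_pos'])*1000
for a in[(265,18,.01),(265,64,.02),(263,283,.02),(263,293,.01)]:print(a,f(*a).round(1))
E
```

```text
(265, 18, 0.01) [137.8   5.7 117.2]
(265, 64, 0.02) [102.6   5.8 107.2]
(263, 283, 0.02) [-98.    5.3 107.1]
(263, 293, 0.01) [-116.5    5.6  117.1]
```

Emit:
{"method": "servo_tool", "body": {"commands": "0 0 0 2 5.6 40 1;0 0 0 0 0 50 1;0 0 0 0 0 25 1;0 0 0 0 0 6 1;0 0 0 0 0 0 1"}}

```text
time_s: 2.17
eef_pos: [0.4429, -0.3334, 0.0122]
eef_rot: [0.001, 0.926, 0.378, 0.0]
wrist_force: [-0.4, 1.4, 0.5]
opening: 0.998
grasp_force: 0.0
```

Emit:
{"method": "servo_tool", "body": {"commands": "0 0 0 0 0 0 0;0 0 0 0 0 0 0;0 0 0 0 0 0 0;0 0 0 0 0 0 0;0 0 0 0 0 0 0"}}

```text
time_s: 2.8
eef_pos: [0.442, -0.3321, 0.0108]
eef_rot: [0.0, 0.926, 0.378, 0.0]
wrist_force: [-1.1, 2.0, 5.7]
opening: 0.216
grasp_force: 59.8
```

The grip is shallow, so I'll regrip 7 mm lower.

Emit:
{"method": "servo_tool", "body": {"commands": "0 0 0 0 0 0 0.5;0 0 0 0 0 0 0.5;0 0 0 0 0 4 0.5;0 0 0 0 0 3.5 0.5;0 0 0 0 0 0 0.4"}}

```text
time_s: 3.42
eef_pos: [0.4415, -0.3317, 0.0022]
eef_rot: [-0.001, 0.926, 0.378, -0.0]
wrist_force: [0.3, 0.0, 0.2]
opening: 0.402
grasp_force: 0.0
```

Emit:
{"method": "servo_tool", "body": {"commands": "0 0 0 0 0 0 0;0 0 0 0 0 0 0;0 0 0 0 0 0 0;0 0 0 0 0 0 0;0 0 0 0 0 0 0"}}

```text
time_s: 4.05
eef_pos: [0.4419, -0.3321, 0.0029]
eef_rot: [0.0, 0.926, 0.378, 0.0]
wrist_force: [0.1, 0.0, 0.7]
opening: 0.219
grasp_force: 60.8
```

Emit:
{"method": "servo_tool", "body": {"commands": "0 0 0 0 0 -10 0;0 0 0 0 0 -40 0;0 0 0 0 0 -60 0;0 0 0 0 0 -60 0;0 0 0 0 0 0 0"}}

```text
time_s: 4.68
eef_pos: [0.4444, -0.3348, 0.1793]
eef_rot: [0.005, 0.926, 0.378, 0.002]
wrist_force: [-0.1, -0.2, -2.4]
opening: 0.22
grasp_force: 60.5
```

Emit:
{"method": "servo_tool", "body": {"commands": "0 0 -0.1855 0 0 -50 0;0 0 -0.1855 0 0 -50 0;0 0 -0.1855 0 0 -5 0;0 0 -0.1855 0 0 0 0;0 0 0 20 0 0 0"}}

```text
time_s: 5.3
eef_pos: [0.4422, -0.3117, 0.2765]
eef_rot: [-0.001, 0.727, 0.687, -0.0]
wrist_force: [-0.0, 0.9, -1.5]
opening: 0.22
grasp_force: 60.4
```

Emit:
{"method": "servo_tool", "body": {"commands": "0 0 0 55 10 0 0;0 0 0 55 10 0 0;0 0 0 55 10 0 0;0 0 0 55 10 0 0;0 0 0 55 10 0 0"}}

```text
time_s: 5.92
eef_pos: [0.5068, -0.0372, 0.2769]
eef_rot: [-0.001, 0.727, 0.686, -0.0]
wrist_force: [0.3, 0.3, -1.7]
opening: 0.217
grasp_force: 60.4
```

Emit:
{"method": "servo_tool", "body": {"commands": "0 0 0 55 3 0 0;0 0 0 55 0 0 0;0 0 0 23 0 0 0;0 0 0 0 0 0 0;0 0 0 0 0 0 0"}}

```text
time_s: 6.55
eef_pos: [0.5171, 0.0925, 0.2771]
eef_rot: [-0.0, 0.726, 0.687, -0.001]
wrist_force: [0.1, -0.7, -1.8]
opening: 0.217
grasp_force: 60.4
```

```bash
python3 - <<'E'
from h import *
o=get_obs();print(o['time_s'],o['eef_pos'],o['eef_rot'],o['dq'].round(3),o['q'].round(2))
W=calibration("wrist");im=camera("wrist")
cv2.imwrite('pics/w2.png',im)
import pickle;pickle.dump((W,o),open('w2.pkl','wb'))
for n in("scene","side"):cv2.imwrite(f'pics/{n}2.png',camera(n))
E
```

```text
6.55 [0.51709808 0.09248847 0.27712984] [-3.95460772e-04  7.26359196e-01  6.87314921e-01 -6.01186964e-04] [-0.022 -0.002 -0.006  0.002 -0.002 -0.008] [-0.05  0.03  1.68 -0.    1.43  0.01]
```

View pics/w2.png

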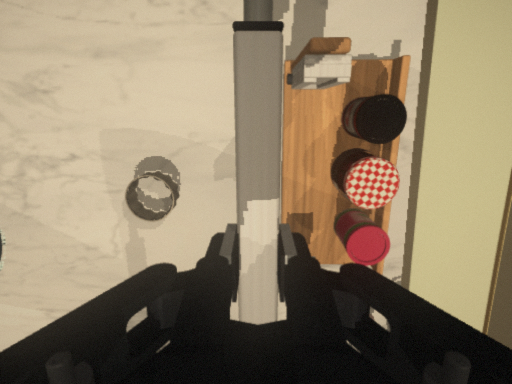

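The wrist picture shows the tall bracket at (325,68) with its groove opening, the base's front edge at column 286, and the rail along column 259. I'll zoom in.

```bash
python3 - <<'E'
import cv2,numpy as np
w=cv2.imread('pics/w2.png');d=cv2.imread('pics/side2.png');d0=cv2.imread('pics/side0.png');s0=cv2.imread('pics/scene0.png')
z=lambda im,x,y,ww,hh,W,H:cv2.resize(im[y:y+hh,x:x+ww],(W,H),interpolation=cv2.INTER_CUBIC)
cv2.imwrite('pics/comp2.png',np.hstack([z(w,275,30,80,120,400,600),np.vstack([z(d0,200,120,40,30,400,300),z(d0,250,160,40,30,400,300)])]))
E
```

```text
(no output)
```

View pics/comp2.png

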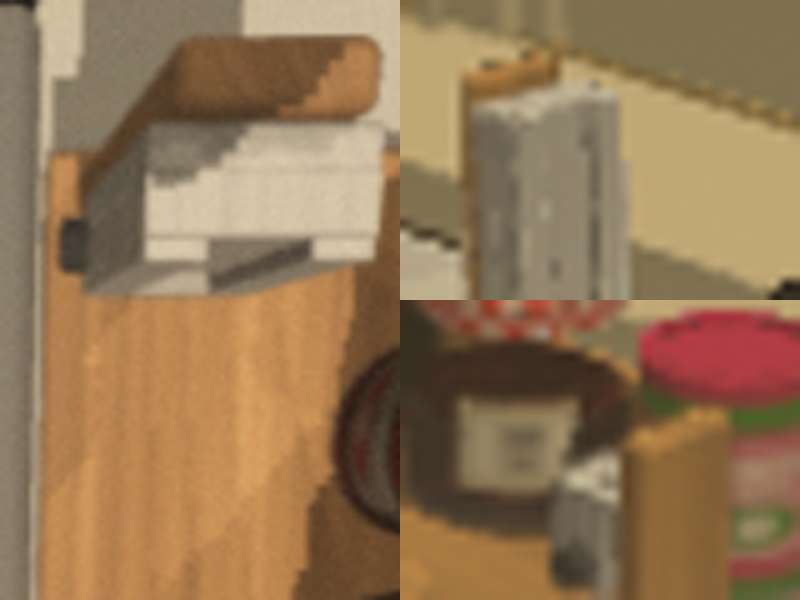

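```bash
python3 - <<'E'
from h import *
import pickle
from scipy.spatial.transform import Rotation as Ro
np.set_printoptions(precision=4,suppress=True)
W,o=pickle.load(open('w2.pkl','rb'));D=calibration("side");S=calibration("scene")
w=lambda x,y:(275+x/5,30+y/5); d=lambda x,y:(200+x/10,120+y/10)
for z in(.146,.15,.154,.158,.162,.17):
    a,b=plane(W,*w(208,263),z),plane(W,*w(312,260.5),z);l,r=plane(W,*w(145,264),z),plane(W,*w(375,260),z)
    print(z,np.linalg.norm(a-b),np.linalg.norm(l-r),(a+b)/2,(l+r)/2,np.degrees(np.arctan2(*(r-l)[[1,0]])))
print('L',tri(W,w(145,264),D,d(85,112)));print('R',tri(W,w(375,260),D,d(215,92)))
print('postTopFL',tri(W,(275+180/5,30+40/5),D,d(65,72)))
a,b=plane(W,285,61,.01),plane(W,388,56,.01);print('base left edge',a,b,b-a,np.degrees(np.arctan2(*(b-a)[[1,0]])))
# short bracket
q=o['eef_rot'];R=Ro.from_quat([q[1],q[2],q[3],q[0]]);print(R.as_matrix()[:,0], np.degrees(np.arctan2(*R.as_matrix()[:2,0][::-1])))
im=cv2.imread('pics/w2.png');hsv=cv2.cvtColor(im,cv2.COLOR_BGR2HSV)
for v in range(95,260,15):
    row=im[v,270:300].astype(int); k=np.where((row[:,2]-row[:,0])>60)[0]; print(v,270+k[0] if len(k) else None,end=' ')
    if len(k):print(plane(W,270+k[0]-.5,v,.01)[:2])
E
```

```text
0.146 0.01849758588749799 0.040919722660978895 [0.5842 0.1793 0.146 ] [0.5842 0.1792 0.146 ] -2.3605816103569754
0.15 0.018228675326879357 0.040324847976896123 [0.5833 0.179  0.15  ] [0.5833 0.179  0.15  ] -2.360581610357003
0.154 0.01795976476626084 0.03972997329281336 [0.5824 0.1788 0.154 ] [0.5824 0.1787 0.154 ] -2.360581610356991
0.158 0.01769085420564232 0.03913509860873059 [0.5815 0.1785 0.158 ] [0.5815 0.1785 0.158 ] -2.360581610356979
0.162 0.0174219436450238 0.038540223924647815 [0.5806 0.1782 0.162 ] [0.5806 0.1782 0.162 ] -2.3605816103570074
0.17 0.01688412252378654 0.03735047455648228 [0.5787 0.1777 0.17  ] [0.5787 0.1777 0.17  ] -2.3605816103569826
L (array([0.5592, 0.1819, 0.1554]), np.float64(0.007955327430001588))
R (array([0.6025, 0.1785, 0.1512]), np.float64(0.00133464707537981))
postTopFL (array([0.5697, 0.2121, 0.1575]), np.float64(0.004284843825389599))
base left edge [0.5601 0.2176 0.01  ] [0.6936 0.2157 0.01  ] [ 0.1336 -0.0019  0.    ] -0.8021484403101004
[ 0.0552  0.9985 -0.0003] 86.83591257517133
95 284 [0.5569 0.1755]
110 284 [0.5563 0.156 ]
125 283 [0.5544 0.136 ]
140 283 [0.5537 0.1154]
155 282 [0.5516 0.0943]
170 282 [0.5509 0.0724]
185 282 [0.5502 0.0499]
200 282 [0.5495 0.0268]
215 281 [0.5472 0.003 ]
230 294 [ 0.5663 -0.0226]
245 None
```

```bash
python3 - <<'E'
from h import *
import pickle
from scipy.spatial.transform import Rotation as Ro
W,o=pickle.load(open('w2.pkl','rb'));q=o['eef_rot'];R=Ro.from_quat([q[1],q[2],q[3],q[0]])
im=cv2.imread('pics/w2.png').astype(int)
f=lambda u,v,z:(R.inv().apply(plane(W,u,v,z)-o['eef_pos'])*1000).round(1)
print(im[10:40,258].sum(1))
for v in(35,60,90,120,180):
    g=np.abs(np.diff(im[v,220:300].sum(1)));k=np.argsort(g)[-6:]+220;print(v,sorted(k),[f(x+.5,v,.294)for x in sorted(k)])
for v in(20,24,27,29):print(v,f(258,v,.294))
g=f(258,300,.294);print(g, f(236,300,.294),f(281,300,.294))
E
```

```text
[276 273 286 278 280 278 276 287 288 277 269 150 101  98  97 112 102 102
  96 101 170 326 363 359 364 360 365 367 369 378]
35 [np.int64(232), np.int64(233), np.int64(282), np.int64(283), np.int64(290), np.int64(291)] [array([ 96.3,  -9.5, -16.9]), array([ 96.3,  -9.1, -16.9]), array([ 96.3,  10.3, -16.9]), array([ 96.3,  10.6, -16.9]), array([ 96.3,  13.4, -16.9]), array([ 96.3,  13.8, -16.9])]
60 [np.int64(232), np.int64(233), np.int64(281), np.int64(282), np.int64(283), np.int64(284)] [array([ 87.3,  -9.7, -16.9]), array([ 87.3,  -9.3, -16.9]), array([ 87.3,  10.1, -16.9]), array([ 87.3,  10.5, -16.9]), array([ 87.3,  10.9, -16.9]), array([ 87.3,  11.3, -16.9])]
90 [np.int64(233), np.int64(234), np.int64(278), np.int64(281), np.int64(282), np.int64(284)] [array([ 75.8,  -9.6, -16.9]), array([ 75.8,  -9.2, -16.9]), array([ 75.8,   9.1, -16.9]), array([ 75.8,  10.4, -16.9]), array([ 75.8,  10.8, -16.9]), array([ 75.8,  11.6, -16.9])]
120 [np.int64(233), np.int64(234), np.int64(235), np.int64(280), np.int64(282), np.int64(284)] [array([ 63.7,  -9.9, -16.9]), array([ 63.7,  -9.4, -16.9]), array([ 63.7,  -9. , -16.9]), array([ 63.7,  10.2, -16.9]), array([ 63.7,  11.1, -16.9]), array([ 63.7,  11.9, -16.9])]
180 [np.int64(235), np.int64(236), np.int64(238), np.int64(279), np.int64(280), np.int64(282)] [array([ 37.3,  -9.5, -16.9]), array([ 37.3,  -9.1, -16.9]), array([ 37.3,  -8.2, -16.9]), array([ 37.3,  10.4, -16.9]), array([ 37.3,  10.8, -16.9]), array([ 37.3,  11.7, -16.9])]
20 [101.6   0.6 -16.9]
24 [100.2   0.6 -16.9]
27 [ 99.2   0.6 -16.9]
29 [ 98.5   0.6 -16.9]
[-25.7   0.7 -16.9] [-25.7 -10.5 -16.8] [-25.7  12.4 -16.9]
```

Emit:
{"method": "servo_tool", "body": {"commands": "0 0 -0.0115 0 0 0 0;0 0 0 -51 0 0 0;0 0 0 0 31 0 0;0 0 0 0 30.1 0 0;0 0 0 0 0 0 0"}}

```text
time_s: 7.32
eef_pos: [0.578, 0.0379, 0.2773]
eef_rot: [-0.0, 0.722, 0.691, -0.0]
wrist_force: [-1.1, 0.3, -2.9]
opening: 0.216
grasp_force: 60.5
```

Emit:
{"method": "servo_tool", "body": {"commands": "0 0 0 0 0 50 0;0 0 0 0 0 60 0;0 0 0 0 0 39 0;0 0 0 0 0 10 0;0 0 0 0 0 0 0"}}

```text
time_s: 7.95
eef_pos: [0.5768, 0.0388, 0.1194]
eef_rot: [0.0, 0.722, 0.692, 0.0]
wrist_force: [0.4, 0.3, -0.9]
opening: 0.218
grasp_force: 60.3
```

```bash
python3 - <<'E'
from h import *
o=get_obs();print(o['time_s'],o['eef_pos'],o['eef_rot'],o['wrist_force'],o['dq'].round(3))
ims={}
for n in("scene","side"):ims[n]=camera(n);cv2.imwrite(f'pics/{n}3.png',ims[n])
z=lambda im,x,y,ww,hh,W,H:cv2.resize(im[y:y+hh,x:x+ww],(W,H),interpolation=cv2.INTER_CUBIC)
cv2.imwrite('pics/comp3.png',np.hstack([z(ims["scene"],215,95,60,90,400,600),z(ims["side"],195,110,90,135,400,600)]))
E
```

```text
7.95 [0.57684191 0.03881372 0.11940361] [3.60809587e-05 7.22015296e-01 6.91877092e-01 3.17305619e-05] [ 0.39665725  0.30223928 -0.89429025] [ 0.001 -0.026 -0.032  0.002  0.004 -0.   ]
```

View pics/comp3.png

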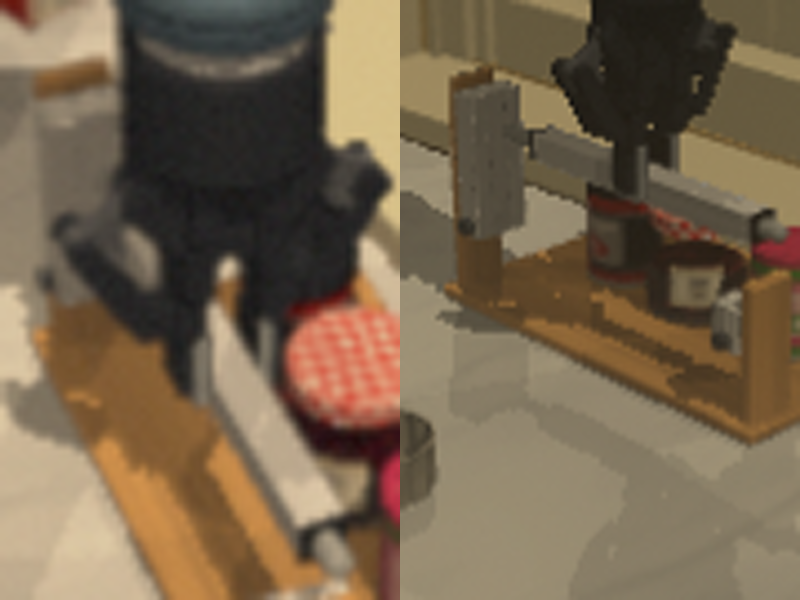

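```bash
python3 - <<'E'
from h import *
D=calibration("side");y=np.array([.0426,.9991,0]);x=np.array([.9991,-.0426,0])
o=np.array([.5768,.0388,.1264])+y*.0012
c=lambda X:tuple(np.round([400+(proj(D,X)[0]-195)*4.444,(proj(D,X)[1]-110)*4.444],0))
print('tip',c(o+y*.134),'stub tip',c(o-y*.118),'tube+ ',c(o+y*.1),'tube-',c(o-y*.1))
g=np.array([.5826,.1788,.1264])
for z in(.153,.1264,.069,.045):
  g[2]=z;print(z,[c(g+x*k) for k in(-.02,-.009,0,.009,.02)])
for z in(.083,.053):
  g[2]=z;print('short',z,[c(g-y*.222+x*k) for k in(-.02,0,.02)])
print((o-g)@x,(o-g)@y)
E
```

```text
tip (np.float64(502.0), np.float64(129.0)) stub tip (np.float64(780.0), np.float64(236.0)) tube+  (np.float64(536.0), np.float64(142.0)) tube- (np.float64(758.0), np.float64(227.0))
0.153 [(np.float64(472.0), np.float64(96.0)), (np.float64(485.0), np.float64(93.0)), (np.float64(496.0), np.float64(89.0)), (np.float64(507.0), np.float64(86.0)), (np.float64(519.0), np.float64(83.0))]
0.1264 [(np.float64(474.0), np.float64(135.0)), (np.float64(487.0), np.float64(131.0)), (np.float64(497.0), np.float64(127.0)), (np.float64(508.0), np.float64(124.0)), (np.float64(520.0), np.float64(120.0))]
0.069 [(np.float64(477.0), np.float64(215.0)), (np.float64(490.0), np.float64(211.0)), (np.float64(500.0), np.float64(207.0)), (np.float64(511.0), np.float64(204.0)), (np.float64(523.0), np.float64(200.0))]
0.045 [(np.float64(479.0), np.float64(248.0)), (np.float64(491.0), np.float64(244.0)), (np.float64(502.0), np.float64(240.0)), (np.float64(512.0), np.float64(236.0)), (np.float64(524.0), np.float64(232.0))]
short 0.083 [(np.float64(713.0), np.float64(296.0)), (np.float64(736.0), np.float64(286.0)), (np.float64(759.0), np.float64(277.0))]
short 0.053 [(np.float64(712.0), np.float64(341.0)), (np.float64(735.0), np.float64(331.0)), (np.float64(758.0), np.float64(321.0))]
0.0001692199999999325 -0.138921061316
```

The picture shows the plunger pin just before the tall bracket's face at the predicted place, with the rail level and the stub above the short post. I'll advance gently.

Emit:
{"method": "servo_tool", "body": {"commands": "0 0 0 3 0 0 0;0 0 0 3 0 0 0;0 0 0 1 0 0 0;0 0 0 0 0 0 0;0 0 0 0 0 0 0"}}

```text
time_s: 8.68
eef_pos: [0.577, 0.046, 0.1187]
eef_rot: [-0.0, 0.722, 0.692, -0.0]
wrist_force: [-0.6, 0.4, -2.1]
opening: 0.219
grasp_force: 60.3
```

Emit:
{"method": "servo_tool", "body": {"commands": "0 0 0 1.5 0 0 0;0 0 0 1.5 0 0 0;0 0 0 1 0 0 0;0 0 0 1 0 0 0;0 0 0 0 0 0 0"}}

```text
time_s: 9.3
eef_pos: [0.5773, 0.0507, 0.1188]
eef_rot: [0.0, 0.722, 0.692, -0.0]
wrist_force: [-0.1, -2.6, -1.6]
opening: 0.216
grasp_force: 60.4
```

Emit:
{"method": "servo_tool", "body": {"commands": "0 0 0 2 0 0 0;0 0 0 2 0 0 0;0 0 0 2 0 0 0;0 0 0 2 0 0 0;0 0 0 0 0 0 0"}}

```text
time_s: 9.93
eef_pos: [0.5776, 0.059, 0.1188]
eef_rot: [0.0, 0.722, 0.692, -0.0]
wrist_force: [-0.4, -4.8, -0.6]
opening: 0.216
grasp_force: 60.4
```

Emit:
{"method": "servo_tool", "body": {"commands": "0 0 0 2 0 0 0;0 0 0 2 0 0 0;0 0 0 2 0 0 0;0 0 0 2 0 0 0;0 0 0 0 0 0 0"}}

```text
time_s: 10.55
eef_pos: [0.5779, 0.0665, 0.1188]
eef_rot: [0.0, 0.722, 0.692, -0.0]
wrist_force: [0.3, -7.1, -2.4]
opening: 0.216
grasp_force: 60.4
```

```bash
python3 - <<'E'
from h import *
F=[]
o=get_obs();print(o['eef_pos'],o['wrist_force'],o['torque'])
for n in("scene","side"):
    im=camera(n);cv2.imwrite(f'pics/{n}4.png',im);o=get_obs();F.append(o['wrist_force'])
camera("side");F.append(get_obs()['wrist_force']);camera("side");F.append(get_obs()['wrist_force']);print(np.round(F,1))
z=lambda im,x,y,ww,hh,W,H:cv2.resize(im[y:y+hh,x:x+ww],(W,H),interpolation=cv2.INTER_CUBIC)
cv2.imwrite('pics/comp4.png',z(im,200,120,100,75,800,600))
E
```

```text
[0.57794753 0.06645194 0.11879072] [ 0.26057285 -7.0892281  -2.42977477] [-1.13253201  0.06499353  0.01359656]
[[-1.3 -6.  -2.7]
 [-0.  -6.5 -1.6]
 [ 0.3 -5.4 -2. ]
 [ 0.3 -6.6 -2. ]]
```

Emit:
{"method": "servo_tool", "body": {"commands": "0 0 0 3 0 0 0;0 0 0 3 0 0 0;0 0 0 2.5 0 0 0;0 0 0 2 0 0 0;0 0 0 0 0 0 0"}}

```text
time_s: 11.38
eef_pos: [0.5784, 0.0763, 0.1188]
eef_rot: [0.001, 0.722, 0.692, -0.001]
wrist_force: [0.1, -9.6, -1.9]
opening: 0.219
grasp_force: 60.4
```

```bash
python3 - <<'E'
from h import *
F=[];P=[]
for i in range(14):
    im=camera("side");o=get_obs();F.append(np.r_[o['wrist_force'],o['torque']]);P.append(o['eef_pos'])
print(np.mean(P,0),np.mean(F,0).round(2),np.std(F,0).round(2),o['time_s'])
cv2.imwrite('pics/side5.png',im)
E
```

```text
[0.57837669 0.07618956 0.11879692] [-0.64 -9.2  -1.95 -1.51  0.12  0.04] [0.56 0.45 0.31 0.02 0.02 0.02] 12.075
```

Emit:
{"method": "servo_tool", "body": {"commands": "0 0 0 1 0 0 0;0 0 0 1 0 0 0;0 0 0 0 0 6 0;0 0 0 0 0 8 0;0 0 0 0 0 8 0"}}

```text
time_s: 12.7
eef_pos: [0.5802, 0.0779, 0.0984]
eef_rot: [0.002, 0.722, 0.692, 0.001]
wrist_force: [-0.6, -11.8, 6.5]
opening: 0.218
grasp_force: 61.4
```

Emit:
{"method": "servo_tool", "body": {"commands": "0 0 0 0 0 6 0;0 0 0 0 0 3 0;0 0 0 0 0 2 0;0 0 0 0 0 2 0;0 0 0 0 0 0 0"}}

```text
time_s: 13.32
eef_pos: [0.5797, 0.078, 0.0849]
eef_rot: [0.001, 0.722, 0.692, 0.0]
wrist_force: [0.4, -9.9, 2.3]
opening: 0.216
grasp_force: 61.0
```

Emit:
{"method": "servo_tool", "body": {"commands": "0 0 0 0 0 2 0;0 0 0 0 0 2 0;0 0 0 0 0 1 0;0 0 0 0 0 0 0;0 0 0 0 0 0 0"}}

```text
time_s: 13.95
eef_pos: [0.5797, 0.0779, 0.0799]
eef_rot: [0.002, 0.722, 0.692, 0.0]
wrist_force: [0.1, -10.2, 2.0]
opening: 0.222
grasp_force: 61.0
```

Emit:
{"method": "servo_tool", "body": {"commands": "0 0 0 0 0 1.5 0;0 0 0 0 0 1.5 0;0 0 0 0 0 1 0;0 0 0 0 0 0 0;0 0 0 0 0 0 0"}}

```text
time_s: 14.58
eef_pos: [0.5797, 0.078, 0.0759]
eef_rot: [0.002, 0.722, 0.692, 0.0]
wrist_force: [0.2, -10.8, 2.4]
opening: 0.211
grasp_force: 61.1
```

```bash
python3 - <<'E'
from h import *
F=[];P=[]
for i in range(4):
    im=camera("side");o=get_obs();F.append(np.r_[o['wrist_force'],o['torque']]);P.append(o['eef_pos'])
print(np.mean(P,0),np.mean(F,0).round(2),o['time_s'])
z=lambda im,x,y,ww,hh,W,H:cv2.resize(im[y:y+hh,x:x+ww],(W,H),interpolation=cv2.INTER_CUBIC)
cv2.imwrite('pics/comp6.png',z(im,200,120,100,75,800,600))
E
```

```text
[0.57974213 0.07796301 0.07593828] [ -0.63 -10.55   1.89  -1.31   0.02  -0.04] 14.775
```

View pics/comp6.png

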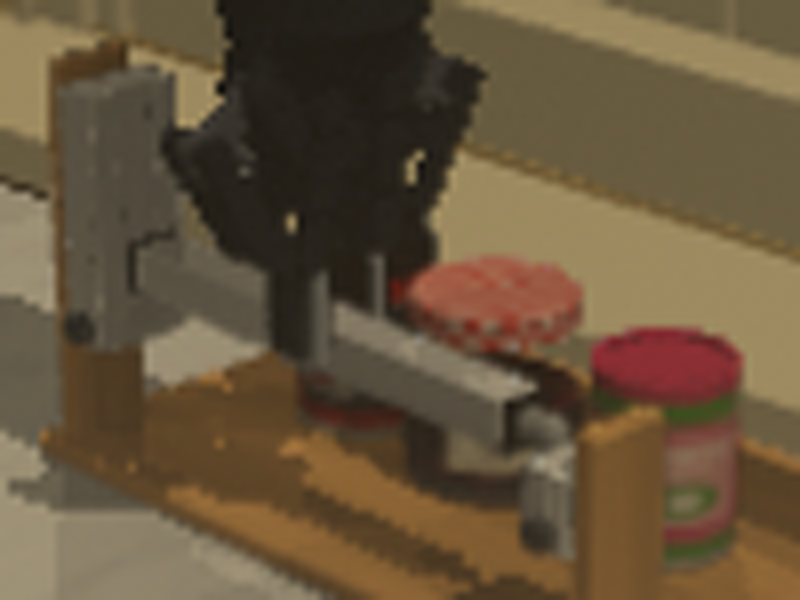

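The rail is in the groove and its stub end is just inside and above the short bracket. The vertical force is still only friction, so I'll continue down.

Emit:
{"method": "servo_tool", "body": {"commands": "0 0 0 0 0 1.5 0;0 0 0 0 0 1.5 0;0 0 0 0 0 0 0;0 0 0 0 0 0 0;0 0 0 0 0 0 0"}}

```text
time_s: 15.4
eef_pos: [0.5797, 0.078, 0.0729]
eef_rot: [0.001, 0.722, 0.692, 0.0]
wrist_force: [0.0, -10.1, 1.2]
opening: 0.219
grasp_force: 61.0
```

Emit:
{"method": "servo_tool", "body": {"commands": "0 0 0 0 0 1.5 0;0 0 0 0 0 1.5 0;0 0 0 0 0 0 0;0 0 0 0 0 0 0;0 0 0 0 0 0 0"}}

```text
time_s: 16.02
eef_pos: [0.5788, 0.078, 0.0684]
eef_rot: [0.001, 0.722, 0.692, -0.0]
wrist_force: [1.6, -8.9, -8.1]
opening: 0.217
grasp_force: 59.7
```

The downward pull means the domed tip is wedging into the recess, so I'll continue.

Emit:
{"method": "servo_tool", "body": {"commands": "0 0 0 0 0 1 0;0 0 0 0 0 1 0;0 0 0 0 0 1 0;0 0 0 0 0 0 0;0 0 0 0 0 0 0"}}

```text
time_s: 16.65
eef_pos: [0.5784, 0.0783, 0.0655]
eef_rot: [0.0, 0.722, 0.692, -0.001]
wrist_force: [0.7, -9.1, -3.3]
opening: 0.215
grasp_force: 60.2
```

Emit:
{"method": "servo_tool", "body": {"commands": "0 0 0 0 0 1 0;0 0 0 0 0 1 0;0 0 0 0 0 0 0;0 0 0 0 0 0 0;0 0 0 0 0 0 0"}}

```text
time_s: 17.27
eef_pos: [0.5787, 0.0783, 0.0641]
eef_rot: [0.001, 0.722, 0.692, -0.0]
wrist_force: [-1.9, -8.8, -0.3]
opening: 0.219
grasp_force: 60.7
```

Emit:
{"method": "servo_tool", "body": {"commands": "0 0 0 0 0 1 0;0 0 0 0 0 1 0;0 0 0 0 0 0 0;0 0 0 0 0 0 0;0 0 0 0 0 0 0"}}

```text
time_s: 17.9
eef_pos: [0.579, 0.0782, 0.0626]
eef_rot: [0.001, 0.722, 0.692, -0.0]
wrist_force: [-1.8, -9.9, 3.4]
opening: 0.21
grasp_force: 61.0
```

```bash
python3 - <<'E'
from h import *
F=[];P=[]
for i in range(6):
    im=camera("side");o=get_obs();F.append(np.r_[o['wrist_force'],o['torque']]);P.append(o['eef_pos'])
print(np.mean(P,0),np.mean(F,0).round(2),o['time_s'],o['eef_rot'])
E
```

```text
[0.57901191 0.07826215 0.06256203] [-1.94 -9.95  2.33 -1.16  0.24  0.1 ] 18.2 [ 8.26275775e-04  7.22019633e-01  6.91872041e-01 -2.13810142e-04]
```

Tube and tall face may also be in contact here. I'll retract 2 mm: Fy of about 9 means the pin is still on the groove floor, about 7 means it has sprung into the recess.

Emit:
{"method": "servo_tool", "body": {"commands": "0 0 0 -1 0 0 0;0 0 0 -1 0 0 0;0 0 0 0 0 0 0;0 0 0 0 0 0 0;0 0 0 0 0 0 0"}}

```text
time_s: 18.82
eef_pos: [0.5789, 0.0768, 0.0623]
eef_rot: [0.001, 0.722, 0.692, 0.0]
wrist_force: [-1.0, -8.0, 0.2]
opening: 0.211
grasp_force: 60.7
```

```bash
cat > f.py <<'E'
from h import *
F=[];P=[]
for i in range(8):
    im=camera("side");o=get_obs();F.append(np.r_[o['wrist_force'],o['torque']]);P.append(o['eef_pos'])
print(np.mean(P,0).round(4),np.mean(F,0).round(2),o['time_s'])
E
python3 f.py
```

```text
[0.5789 0.0768 0.0623] [-0.72 -6.97  0.35 -0.94  0.07  0.01] 19.225
```

The pin is in the recess (Fy ≈ 7 N). Next I'll feel for the ledge.

Emit:
{"method": "servo_tool", "body": {"commands": "0 0 0 0 0 1 0;0 0 0 0 0 0.5 0;0 0 0 0 0 0 0;0 0 0 0 0 0 0;0 0 0 0 0 0 0"}}

```text
time_s: 19.85
eef_pos: [0.5791, 0.0769, 0.061]
eef_rot: [0.001, 0.722, 0.692, 0.0]
wrist_force: [0.5, -7.1, 0.4]
opening: 0.221
grasp_force: 60.8
```

Emit:
{"method": "servo_tool", "body": {"commands": "0 0 0 0 0 1 0;0 0 0 0 0 0 0;0 0 0 0 0 0 0;0 0 0 0 0 0 0;0 0 0 0 0 0 0"}}

```text
time_s: 20.48
eef_pos: [0.5791, 0.0769, 0.06]
eef_rot: [0.001, 0.722, 0.692, 0.0]
wrist_force: [-0.0, -7.0, 0.9]
opening: 0.216
grasp_force: 60.8
```

Emit:
{"method": "servo_tool", "body": {"commands": "0 0 0 0 0 1 0;0 0 0 0 0 0 0;0 0 0 0 0 0 0;0 0 0 0 0 0 0;0 0 0 0 0 0 0"}}

```text
time_s: 21.1
eef_pos: [0.5791, 0.0769, 0.0591]
eef_rot: [0.001, 0.722, 0.692, 0.0]
wrist_force: [-1.0, -8.2, 1.3]
opening: 0.214
grasp_force: 60.8
```

Emit:
{"method": "servo_tool", "body": {"commands": "0 0 0 0 0 1 0;0 0 0 0 0 0 0;0 0 0 0 0 0 0;0 0 0 0 0 0 0;0 0 0 0 0 0 0"}}

```text
time_s: 21.72
eef_pos: [0.5793, 0.0769, 0.0583]
eef_rot: [0.001, 0.722, 0.692, 0.0]
wrist_force: [-1.3, -6.9, 2.9]
opening: 0.213
grasp_force: 61.1
```

Emit:
{"method": "servo_tool", "body": {"commands": "0 0 0 0 0 1 0;0 0 0 0 0 0 0;0 0 0 0 0 0 0;0 0 0 0 0 0 0;0 0 0 0 0 0 0"}}

```text
time_s: 22.35
eef_pos: [0.5795, 0.0769, 0.0576]
eef_rot: [0.001, 0.722, 0.692, 0.001]
wrist_force: [-1.5, -6.7, 4.2]
opening: 0.215
grasp_force: 61.2
```

```bash
cp f.py f1.py; cat >> f.py <<'E'
z=lambda im,x,y,ww,hh,W,H:cv2.resize(im[y:y+hh,x:x+ww],(W,H),interpolation=cv2.INTER_CUBIC)
cv2.imwrite('pics/comp7.png',z(im,200,130,88,66,800,600))
E
python3 f.py
```

```text
[0.5795 0.0769 0.0575] [-0.95 -7.43  3.82 -0.6   0.12  0.05] 22.75
```

View pics/comp7.png

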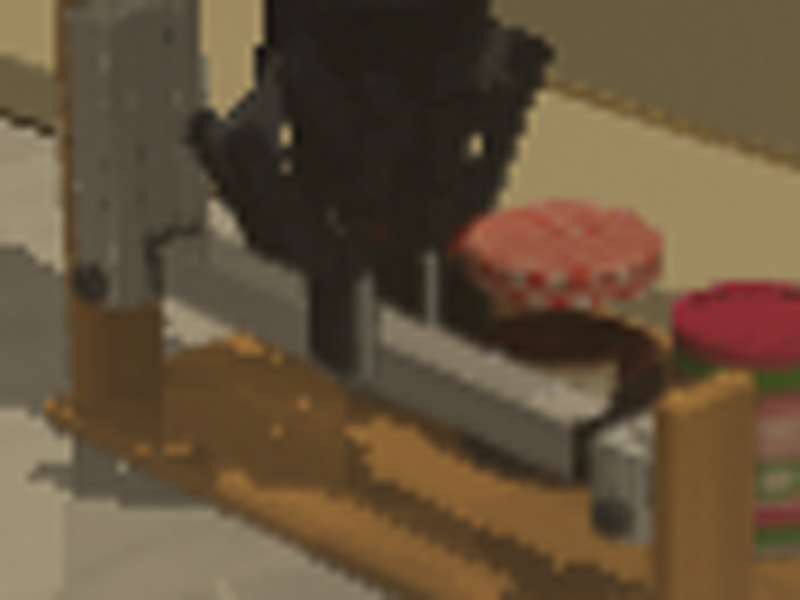

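The stub is now hidden behind the short bracket, the rail is level and the plunger is on the ledge (Fz rising). I'll raise it 2 mm, then ease back toward the stub recess.

Emit:
{"method": "servo_tool", "body": {"commands": "0 0 0 0 0 -2 0;0 0 0 0 0 0 0;0 0 0 -1 0 0 0;0 0 0 -1 0 0 0;0 0 0 0 0 0 0"}}

```text
time_s: 23.38
eef_pos: [0.5792, 0.0748, 0.0589]
eef_rot: [0.001, 0.722, 0.692, 0.0]
wrist_force: [-0.2, -6.3, 0.1]
opening: 0.216
grasp_force: 60.6
```

Emit:
{"method": "servo_tool", "body": {"commands": "0 0 0 -1 0 0 0;0 0 0 -1 0 0 0;0 0 0 0 0 0 0;0 0 0 0 0 0 0;0 0 0 0 0 0 0"}}

```text
time_s: 24.0
eef_pos: [0.5791, 0.073, 0.0589]
eef_rot: [0.001, 0.722, 0.692, 0.001]
wrist_force: [0.9, -7.3, 0.0]
opening: 0.221
grasp_force: 60.6
```

```bash
python3 f1.py
```

```text
[0.5791 0.073  0.0589] [ 0.52 -6.15 -0.12 -0.86 -0.08 -0.09] 24.4
```

Emit:
{"method": "servo_tool", "body": {"commands": "0 0 0 -1 0 0 0;0 0 0 -1 0 0 0;0 0 0 0 0 0 0;0 0 0 0 0 0 0;0 0 0 0 0 0 0"}}

```text
time_s: 25.02
eef_pos: [0.5789, 0.0712, 0.0589]
eef_rot: [0.001, 0.722, 0.692, 0.001]
wrist_force: [1.1, -5.6, -0.4]
opening: 0.217
grasp_force: 60.6
```

Emit:
{"method": "servo_tool", "body": {"commands": "0 0 0 -1 0 0 0;0 0 0 -1 0 0 0;0 0 0 0 0 0 0;0 0 0 0 0 0 0;0 0 0 0 0 0 0"}}

```text
time_s: 25.65
eef_pos: [0.5784, 0.0694, 0.0586]
eef_rot: [0.0, 0.722, 0.692, 0.0]
wrist_force: [0.5, -4.6, 1.2]
opening: 0.218
grasp_force: 61.0
```

```bash
python3 f1.py
```

```text
[0.5784 0.0694 0.0586] [ 0.9  -4.73  3.22 -0.55 -0.19 -0.35] 26.05
```

Emit:
{"method": "servo_tool", "body": {"commands": "0 0 0 0 0 -1.5 0;0 0 0.008 0 0 0 0;0 0 0 0 0 0 0;0 0 0 0 0 0 0;0 0 0 0 0 0 0"}}

```text
time_s: 26.68
eef_pos: [0.5774, 0.0693, 0.0591]
eef_rot: [-0.0, 0.725, 0.689, -0.001]
wrist_force: [0.8, -5.0, 0.4]
opening: 0.216
grasp_force: 60.6
```

```bash
python3 f1.py
```

```text
[0.5774 0.0693 0.0591] [ 1.18 -5.45 -0.53 -0.75 -0.2  -0.19] 27.075
```

Emit:
{"method": "servo_tool", "body": {"commands": "0 0 0 -1 0 0 0;0 0 0 -1 0 0 0;0 0 0 0 0 0 0;0 0 0 0 0 0 0;0 0 0 0 0 0 0"}}

```text
time_s: 27.7
eef_pos: [0.5776, 0.0675, 0.0595]
eef_rot: [-0.0, 0.725, 0.689, -0.0]
wrist_force: [0.2, -3.2, -0.7]
opening: 0.22
grasp_force: 60.4
```

```bash
python3 f1.py
```

```text
[0.5777 0.0675 0.0596] [ 0.   -4.85 -1.97 -0.83  0.05 -0.01] 28.1
```

Emit:
{"method": "servo_tool", "body": {"commands": "0 0 0 -1 0 0 0;0 0 0 -1 0 0 0;0 0 0 -0.5 0 0 0;0 0 0 0 0 0 0;0 0 0 0 0 0 0"}}

```text
time_s: 28.72
eef_pos: [0.5777, 0.0649, 0.0597]
eef_rot: [-0.0, 0.725, 0.689, -0.0]
wrist_force: [-1.0, -4.7, -1.7]
opening: 0.214
grasp_force: 60.4
```

```bash
python3 f1.py
```

```text
[0.5778 0.0649 0.0598] [-0.64 -4.47 -2.28 -0.76  0.13  0.09] 29.125
```

Emit:
{"method": "servo_tool", "body": {"commands": "0 0 0 -1 0 0 0;0 0 0 0 0 0 0;0 0 0 0 0 0 0.26;0 0 0 0 0 0 0.32;0 0 0 0 0 0 0.38"}}

```text
time_s: 29.75
eef_pos: [0.5781, 0.0642, 0.0601]
eef_rot: [0.0, 0.725, 0.689, 0.0]
wrist_force: [0.6, -0.0, -0.1]
opening: 0.38
grasp_force: 0.0
```

Emit:
{"method": "servo_tool", "body": {"commands": "0 0 0 0 0 0 0.4;0 0 0 0 0 0 0.4;0 0 0 0 0 0 0.4;0 0 0 0 0 -8 0.4;0 0 0 0 0 -20 0.4"}}

```text
time_s: 30.38
eef_pos: [0.577, 0.064, 0.0879]
eef_rot: [-0.001, 0.725, 0.689, -0.001]
wrist_force: [0.6, 0.5, 0.7]
opening: 0.399
grasp_force: 0.0
```

Emit:
{"method": "servo_tool", "body": {"commands": "0 0 0 0 0 -40 0.4;0 0 0 0 0 -50 0.4;0 0 0 0 0 -50 0.4;0 0 0 0 0 0 0.4;0 0 0 0 0 0 0.4"}}

```text
time_s: 31.0
eef_pos: [0.5777, 0.0639, 0.2287]
eef_rot: [0.0, 0.725, 0.689, 0.0]
wrist_force: [-0.9, 0.8, -0.2]
opening: 0.399
grasp_force: 0.0
```

```bash
python3 - <<'E'
from h import *
o=get_obs();print(o['time_s'],o['eef_pos'],o['wrist_force'])
w=camera("wrist");s=camera("scene");d=camera("side")
z=lambda im,x,y,ww,hh,W,H:cv2.resize(im[y:y+hh,x:x+ww],(W,H),interpolation=cv2.INTER_CUBIC)
cv2.imwrite('pics/comp8.png',np.hstack([z(d,200,120,90,135,400,600),np.vstack([z(w,0,0,512,384,400,300),z(s,215,100,120,90,400,300)])]))
E
```

```text
31.0 [0.57768689 0.06393728 0.2286513 ] [-0.89681757  0.80023865 -0.21863718]
```

View pics/comp8.png

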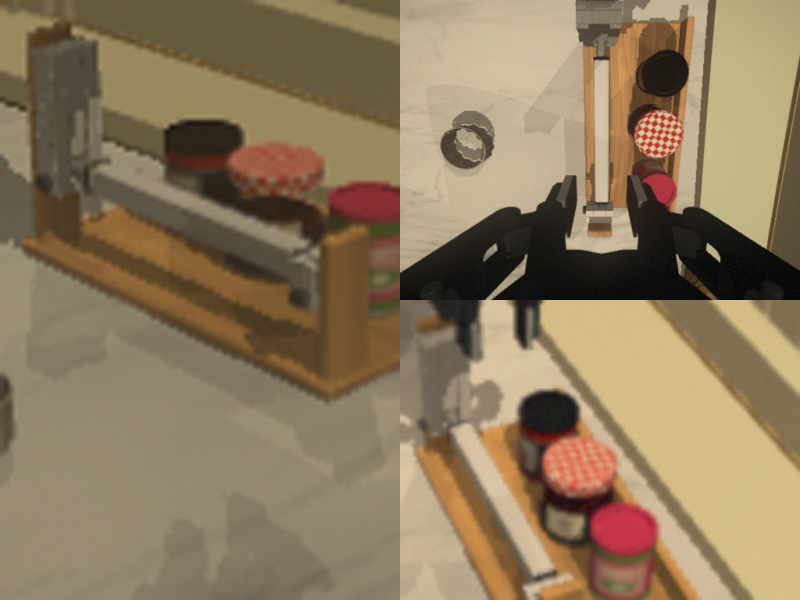

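The picture shows the rail seated between both brackets, level and released. The jars are undisturbed and the gripper is clear, so I'm handing in.

```bash
python3 -c "
from bench import *
print(hand_in())"
```

```text
the job is handed in; nothing more can be done
None
```

The rail is refitted and the job is handed in at about 31 s: the last picture shows it sitting level and released between both brackets, with the jars where they stood, but `hand_in()` returned no verdict, so I can't confirm it passed.

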